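Two pierogi kits: one for shaping, one for the sauce

TASK

Make up two kits: on the metal baking sheet the yellow pierogi mould, the large cutter ring and the flour shaker, each flat and wholly on the sheet, side by side and not in or on one another. On the round wooden board first lay the cork stand flat in the middle, and only then set the white cup upright and centred on it, without dropping it. Tip nothing over, and leave the small cutter ring and the glass measuring cup where they are.

Things in the scene. Friction and masses are not known exactly. Their poses are not given: they have to be found in the camera images.
- mould: Yellow plastic pierogi mould, loose, lid shut (it does not open here): a half-moon block 104 mm long (its y), 52 mm deep (its x), 28 mm high, about 80 g. Origin: centre of its underside (26 mm from the straight hinge edge at its +x side and 26 mm from the round crimped apex at its -x side; the apex has a flat about 30 mm long). Grip it across the 52 mm depth at the middle.
- cutter: Large plain steel cutter ring, loose, open at both ends: 64 mm outside diameter, 58 mm inside, 40 mm high, about 70 g, standing on its edge circle. Origin: centre of its underside, z up its axis.
- shaker: Flour shaker, loose: upright closed white cylinder 50 mm in diameter (its lid 51 mm) with a pierced steel lid, 66 mm high in all, about 120 g. Origin: centre of its underside, z up.
- stand: Cork stand, loose: flat oblong block, 58 mm (its x) by 100 mm (its y) by 16 mm high, about 60 g. Origin: centre of its underside, z up. It and the mould start with their long sides within 0.35 rad of world y.
- cup: White ceramic sauce cup without a handle, loose: 50 mm diameter at the foot, 54 mm 4 mm above it, widening to 58 mm at the rim, 62 mm high, wall 4 mm, about 140 g. Origin: centre of its underside, z up.
- sheet: Flat rimless aluminium baking sheet, fixed on the bench: 160 mm (its x) by 280 mm (its y), 8 mm thick. Origin: centre of its underside; things on it rest 8 mm above that. The seven loose things start in any order at seven places: five in a row along world y on the robot's side of sheet and board, about 140 mm apart (in the row the free room for fingers is along world x), and one further out at each side.
- board: Round dark wooden board, fixed on the bench: 200 mm diameter, 12 mm thick. Origin: centre of its underside; things on it rest 12 mm above that.
- small_cutter: Small steel cutter ring, loose, NOT part of a kit: 40 mm outside diameter, 30 mm high. Origin: centre of its underside. Leave it where it is.
- measuring_cup: Small glass measuring cup with a handle at its +y side (reaching 56 mm from the axis), loose, NOT part of a kit: 68 mm rim diameter, 66 mm high. Origin: centre of its underside. Leave it where it is.
Mind the look-alikes: they are no part of the job. Of the things like the mould, leave any that is green or red; of the rest the larger one is meant.

How it is judged:
On the way, in this order (a step that is already met when the one before it is completed fails the run):
1. the cork stand lies flat and released in the middle of the round board, the cup not yet on it (horizontal distance between stand and board below 0.015 m and z of stand in the frame of board between 0.008 and 0.016 m and linear speed of stand below 0.03 m/s and angular speed of stand below 0.3 rad/s and angle between stand's own z axis and vertical below 0.12 rad and contact force between the fingers and stand below 0.1 N), for 0.2 s.
2. the cup stands upright, centred and released on the cork stand (horizontal distance between stand and board below 0.015 m and z of stand in the frame of board between 0.008 and 0.016 m and linear speed of each of stand, cup below 0.03 m/s and angular speed of each of stand, cup below 0.3 rad/s and angle between each of stand, cup's own z axis and vertical below 0.12 rad and horizontal distance between cup and stand below 0.008 m and z of cup in the frame of stand between 0.012 and 0.02 m and contact force between the fingers and cup below 0.1 N), for 0.2 s.
At the end, for the whole second after the job is handed in: Mould, large cutter and shaker rest flat on the sheet, centres within 57 mm of its middle across and 117 mm along, shaker not in the ring (over 45 mm apart); stand flat on the board, within 15 mm of its centre; cup upright on the stand, within 8 mm of its centre; all at rest (tilt under 0.12 rad) (x of mould in the frame of sheet between -0.057 and 0.057 m and y of mould in the frame of sheet between -0.117 and 0.117 m and z of mould in the frame of sheet between 0.004 and 0.012 m and linear speed of each of mould, cutter, shaker, stand, cup below 0.03 m/s and angular speed of each of mould, cutter, shaker, stand, cup below 0.3 rad/s and angle between each of mould, cutter, shaker, stand, cup's own z axis and vertical below 0.12 rad and x of cutter in the frame of sheet between -0.057 and 0.057 m and y of cutter in the frame of sheet between -0.117 and 0.117 m and z of cutter in the frame of sheet between 0.004 and 0.012 m and x of shaker in the frame of sheet between -0.057 and 0.057 m and y of shaker in the frame of sheet between -0.117 and 0.117 m and z of shaker in the frame of sheet between 0.004 and 0.012 m and horizontal distance between cutter and shaker above 0.045 m and horizontal distance between stand and board below 0.015 m and z of stand in the frame of board between 0.008 and 0.016 m and horizontal distance between cup and stand below 0.008 m and z of cup in the frame of stand between 0.012 and 0.02 m); the robot touches nothing.
It fails at once if the small cutter ring is moved more than 20 mm (distance of small_cutter from where it was at the start of the episode above 0.02 m).
It fails at once if the glass measuring cup is moved more than 20 mm or tipped (distance of measuring_cup from where it was at the start of the episode above 0.02 m or angle between measuring_cup's own z axis and vertical above 0.4 rad).
It fails at once if a thing of the kits is tipped over (angle between any of mould, cutter, stand, cup, shaker's own z axis and vertical above 0.9 rad).
It fails at once if the cup is dropped (falls free at more than 0.7 m/s, a fall of about 25 mm) (contact force between the fingers and cup below 0.1 N and linear speed of cup above 0.7 m/s).
It also fails if it takes over 144 s, if anything falls off the work surface, if the arm or the gripper's body presses on something with over 40 N, if the wrist force passes 120 N, or if a joint passes its speed limit or range.

ROBOT

A 6-joint arm with a two-finger parallel gripper is mounted at the origin on the work surface. World frame = base frame: x ahead of the robot, y to its left, z up, the work surface at z = 0. Lengths are in m, angles in rad, forces in N, time in s.
With the tool pointing down it reaches from about 0.35 to 0.975 m from the base axis. Payload 7.1 kg.
Tool frame: the origin (TCP) lies midway between the tips of the shut fingers; the grasp point (between the pads) lies 19 mm behind it; z points along the fingers, y is the line along which they close (so a half turn about z gives the same grasp; the last joint's range is limited). The gripper opens to 88 mm and grips with 3 to 60 N. Pads are 20 mm wide; open, the fingers measure 115 mm over their backs; the gripper's body (75 mm by 178 mm) begins 61 mm behind the grasp point.
Start: joints at [1.298, 0.423, 1.63, -0, 1.089, -0.019], TCP at [0.157, 0.605, 0.223] pointing down, gripper open.
Joint ranges: [-3, 3], [-0.9, 2.11], [0.09, 2.58], [-1.31, 4.45], [0.11, 2.69], [-2.54, 2.54]. Speed limits (rad/s): [2.39, 2.39, 3.01, 3.14, 3.14, 3.14].

INTERFACE

Orientations are given as a unit quaternion [w, x, y, z].
In Python, from station import move_pose, movel, movej, command_gripper, wait, inverse_kinematics, read_camera, camera_info, MotionError, job_done, get_time, get_joint_pos, get_qvel, get_effort, get_tcp_pos, get_ee_rot, get_ft_force, get_ft_torque, get_grip_width, get_finger_force gives the robot as it stands. Calls block until the motion is done:
- move_pose(position, orientation): joint-space move of the TCP to a pose.
- movel(position, frame=None, v=0.15, until_force=None): straight line of the TCP; frame=None keeps the orientation; v is the mean speed in m/s. With until_force (N) it stops when the force on the tool has changed by that much, and returns True; else False.
- movej(angles): joint-space move.
- command_gripper(opening): opening from 0.0 (shut) to 1.0 (fully open); the grip force is fixed at half the most; returns when the fingers have stopped.
- wait(seconds).
- inverse_kinematics(position, orientation): joint angles nearest the present ones, or None.
- read_camera(name): name is "side" or "top" or "wrist"; returns the picture (480x640x3 uint8, red, green, blue); there is no depth.
- camera_info(name): a dict with "intrinsics" (3x3 intrinsics, pixels), "T" (4x4, takes a point from camera to world coordinates); the wrist camera has in their place "tool_from_camera" (4x4, takes a point from camera to tool coordinates, whose origin is the TCP and whose axes are the flange's). Camera axes: x right, y up, looking along -z (the intrinsics and any distortion apply to the point x, -y, -z); pixel columns grow to the right and rows downward; lengths in m; the calibration is good to about 2 mm. The wrist camera is an equidistant fisheye: a pixel r from the principal point sees the ray r / f radians off the axis. A picture is of the moment at which its call begins: read the wrist's pose just before it. camera_info takes no time and is no camera call.
A pose or a line that the arm cannot do raises MotionError and nothing moves.
- job_done(): hands the job in; it is judged then, once.
Readings, each from a call of its own:
- get_time(): time.
- get_joint_pos(): joint angles.
- get_qvel(): joint speeds.
- get_effort(): joint torques, N m.
- get_tcp_pos(): TCP position.
- get_ee_rot(): TCP orientation.
- get_ft_force(): force on the tool from outside, world axes, zero at the start.
- get_ft_torque(): the same for the moment, N m.
- get_grip_width(): opening from 0.0 (shut) to 1.0 (fully open).
- get_finger_force(): force on a finger pad.
Only numpy, scipy, OpenCV 4.12 (cv2) and the standard library are available. Lean on these libraries where they do the work, as an engineer would, in place of code of your own. Each camera call takes 0.05 s, during which the arm holds its last target. There are 200 camera calls.

## Working session

There is one attempt and no reset: what is moved stays moved. The work goes in short steps, each a Python script; the robot and the scene stay as the last script left them, time stands still between calls to the robot, and variables do not carry over. Pictures are saved under pics/ and viewed, at most 14 in all, crops included, and the job is handed in when it is done.

```bash
mkdir -p pics
python3 - <<'E'
from station import *
import cv2
for n in ("top","side"):
    cv2.imwrite(f"pics/{n}0.png",read_camera(n)[:,:,::-1])
    i=camera_info(n);print(n,i)
i=camera_info("wrist");print(i);print(get_ee_rot(),get_time())
E
```

```text
top {'intrinsics': array([[555.17098372,   0.        , 323.52858005],
       [  0.        , 555.17098372, 240.19359594],
       [  0.        ,   0.        ,   1.        ]]), 'T': array([[-0.0049954 ,  0.99767638, -0.06794773,  0.39166425],
       [-0.99993168, -0.00426546,  0.01088348,  0.04632367],
       [ 0.01056837,  0.06799745,  0.99762952,  1.2165995 ],
       [ 0.        ,  0.        ,  0.        ,  1.        ]])}
side {'intrinsics': array([[558.34522583,   0.        , 318.00333791],
       [  0.        , 558.34522583, 235.81166823],
       [  0.        ,   0.        ,   1.        ]]), 'T': array([[ 0.97328256,  0.15755867, -0.16702194,  0.20360674],
       [-0.22957324,  0.65462156, -0.72025464, -1.10121553],
       [-0.0041462 ,  0.73935505,  0.673303  ,  1.10530181],
       [ 0.        ,  0.        ,  0.        ,  1.        ]])}
{'intrinsics': array([[371.64829954,   0.        , 318.09894563],
       [  0.        , 371.64829954, 235.73286361],
       [  0.        ,   0.        ,   1.        ]]), 'tool_from_camera': array([[ 1.80935148e-03,  9.64573628e-01,  2.63807587e-01,
         7.16139643e-02],
       [ 9.99998328e-01, -1.81541910e-03, -2.20778597e-04,
        -3.69291453e-04],
       [ 2.65964118e-04,  2.63807545e-01, -9.64575300e-01,
        -1.62117661e-01],
       [ 0.00000000e+00,  0.00000000e+00,  0.00000000e+00,
         1.00000000e+00]])}
[-9.51834090e-05  1.26571060e-01  9.91957301e-01 -6.86001827e-04] 0.1
```

View pics/top0.png

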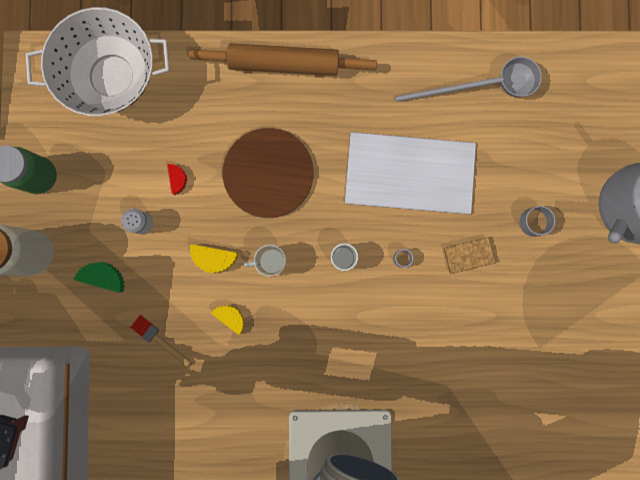

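View pics/side0.png

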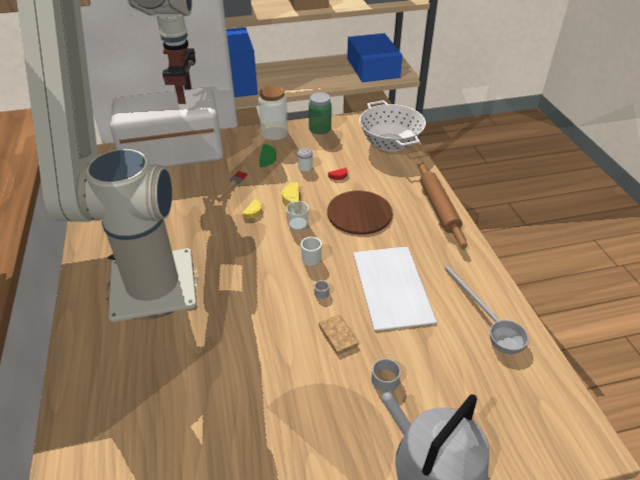

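Top picture: mould at pixel (213,258), with the smaller yellow look-alike at (228,318). Cutter is at (538,221), shaker (137,221), stand (470,254), cup (344,257), small ring (403,258), measuring cup (270,260), board (269,172) and sheet (411,173).

```bash
cat > h.py <<'E'
from station import *
import numpy as np, cv2
from scipy.spatial.transform import Rotation as Ro
def top_w(px,z,name="top"):
    i=camera_info(name);K=i["intrinsics"];T=i["T"]
    px=np.atleast_2d(np.float64(px))
    d=np.c_[(px[:,0]-K[0,2])/K[0,0],-(px[:,1]-K[1,2])/K[1,1],-np.ones(len(px))]@T[:3,:3].T
    return T[:3,3]+d*((z-T[2,3])/d[:,2])[:,None]
def Rq(q): return Ro.from_quat([q[1],q[2],q[3],q[0]]).as_matrix()
def wrist_T():
    T=np.eye(4);T[:3,:3]=Rq(get_ee_rot());T[:3,3]=get_tcp_pos()
    return T@camera_info("wrist")["tool_from_camera"]
def wrist_w(px,z,T):
    K=camera_info("wrist")["intrinsics"];px=np.atleast_2d(np.float64(px))
    u=(px[:,0]-K[0,2]);v=(px[:,1]-K[1,2]);r=np.hypot(u,v)+1e-9;a=r/K[0,0]
    d=np.c_[np.sin(a)*u/r,-np.sin(a)*v/r,-np.cos(a)]@T[:3,:3].T
    return T[:3,3]+d*((z-T[2,3])/d[:,2])[:,None]
def down(th):
    """tool down, closing line at world angle th (mod pi): list of the two quaternions"""
    out=[]
    for p in (th+np.pi/2,th-np.pi/2):
        x=[np.cos(p),np.sin(p),0];z=[0,0,-1]
        q=Ro.from_matrix(np.c_[x,np.cross(z,x),z]).as_quat();out.append(np.r_[q[3],q[:3]])
    return out
def quat(pos,th):
    best=None
    for q in down(th):
        j=inverse_kinematics(list(pos),list(q))
        if j is not None and (best is None or abs(j[5])<best[0]): best=(abs(j[5]),q)
    return list(best[1])
def go(pos,th): move_pose(list(pos),quat(pos,th))
def snap(name,ctr=None):
    T=wrist_T();im=read_camera("wrist")[:,:,::-1];cv2.imwrite(f"pics/{name}.png",im);np.save(f"pics/{name}.npy",T);return im,T
E
python3 - <<'E'
from h import *
im=cv2.imread("pics/top0.png");hsv=cv2.cvtColor(im,cv2.COLOR_BGR2HSV)
for n,p,z in [("cutter",(538,219),.04),("shaker",(137,219),.066),("stand",(470,254),.016),("cup",(344,257),.062),("small",(403,258),.03),("meas",(270,260),.066),("mould",(213,258),.028)]:
    print(n,top_w(p,z)[0].round(3))
def rep(n,m,c,z):
    cs,_=cv2.findContours(m.astype(np.uint8),cv2.RETR_EXTERNAL,cv2.CHAIN_APPROX_NONE)
    cs=[k for k in cs if cv2.pointPolygonTest(k,c,False)>=0][0]
    w=top_w(cs[:,0],z)[:,:2].astype(np.float32)
    print(n,cv2.minAreaRect(w),cv2.minEnclosingCircle(w))
H,S,V=[hsv[...,k].astype(int) for k in range(3)]
rep("sheet",(S<50)&(V>150),(411,173),.008)
rep("board",((V<125)&(S>80))[:,:],(269,172),.012)
rep("mould",(H>20)&(H<35)&(S>180),(213,260),.02)
print(hsv[150,269],hsv[210,330],hsv[215,290], get_joint_pos())
E
```

```text
cutter [ 0.515 -0.425  0.04 ]
shaker [0.516 0.421 0.066]
stand [ 0.442 -0.284  0.016]
cup [ 0.435 -0.009  0.062]
small [ 0.434 -0.137  0.03 ]
meas [0.429 0.145 0.066]
mould [0.435 0.27  0.028]
sheet ((0.6226258277893066, -0.15831689536571503), (0.2785971462726593, 0.1599646359682083), 84.88363647460938) ((0.6224208474159241, -0.15802159905433655), 0.15881431102752686)
board ((0.6229904294013977, 0.15189382433891296), (0.20437166094779968, 0.19994187355041504), 53.428714752197266) ((0.6262013912200928, 0.14956453442573547), 0.10571376234292984)
mould ((0.43191856145858765, 0.2741243243217468), (0.10392751544713974, 0.052656594663858414), 79.24459075927734) ((0.45193591713905334, 0.27032196521759033), 0.052120406180620193)
[ 11 155  89] [ 16 128 169] [ 16 130 173] [ 1.29797193e+00  4.23757934e-01  1.63060940e+00 -1.25730514e-05
  1.08861043e+00 -1.89955634e-02]
```

Run:
```python
from h import *
P=dict(shaker=(.516,.421),mould=(.432,.274),board=(.623,.151),cup=(.435,-.009),stand=(.442,-.284),cutter=(.515,-.425))
t={}
for n,p in P.items():
    go([*p,.19],0);wait(.2);im,T=snap("w_"+n);t[n]=cv2.resize(im,(400,300),interpolation=cv2.INTER_AREA)
    print(n,get_time(),get_tcp_pos(),get_joint_pos()[5])
for k,a in enumerate((["shaker","mould","board","cup"],["stand","cutter"])):
    b=[t[x] for x in a]
    cv2.imwrite(f"pics/m{k}.png",np.vstack([np.hstack(b[:2]),np.hstack(b[2:])]) if len(b)>2 else np.hstack(b))
```

```text
shaker 1.85 [0.51533113 0.42176651 0.19013676] 0.6663635561534396
mould 2.8167 [0.43272127 0.27505333 0.1899072 ] 0.5421120724009649
board 3.975 [0.62223175 0.15212551 0.19029227] 0.21944005879902023
cup 5.2 [ 0.43582838 -0.00854713  0.18992633] -0.04787687962296606
stand 6.5167 [ 0.44237878 -0.28294235  0.19011243] -0.5935365302697893
cutter 7.45 [ 0.51477033 -0.42376683  0.19036548] -0.7076230217738301
```

View pics/m0.png

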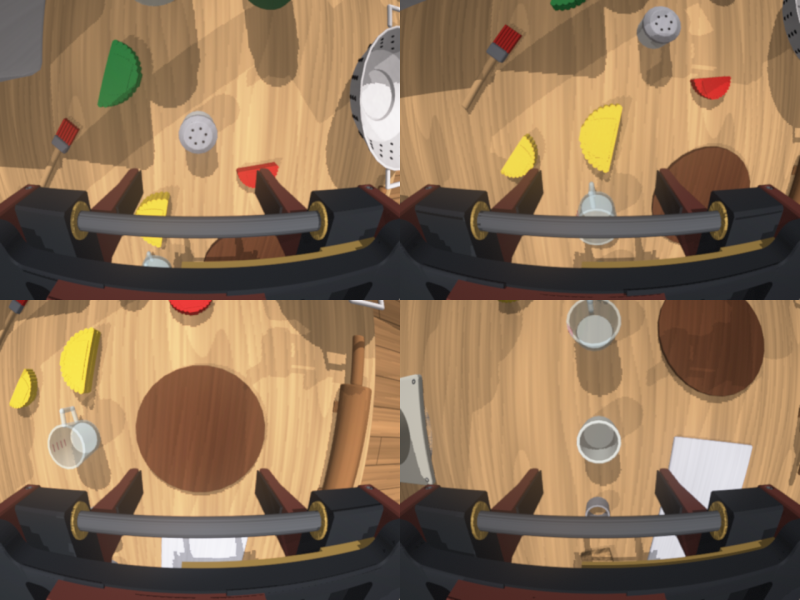

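View pics/m1.png

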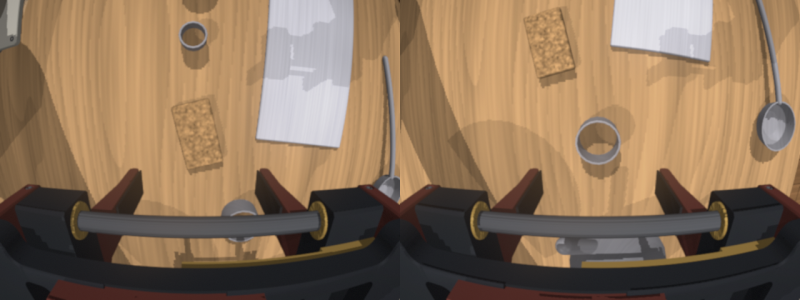

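Wrist tiles (400x300 each) show the things in view: shaker lid at (198,132), mould at (601,138), board at (200,428), cup rim at (599,441). In the second montage the cork corners are near (172,106), (207,97), (222,162), (188,172) and the cutter rim at (598,141).

Run:
```python
from h import *
L=lambda n:(cv2.imread(f"pics/w_{n}.png"),np.load(f"pics/w_{n}.npy"))
for n,c,z,rad in [("shaker",(198,132),.066,.0255),("cup",(199,141),.062,.029),("cutter",(198,140),.04,.032)]:
    im,T=L(n);x,y=int(c[0]*1.6),int(c[1]*1.6);x0,y0=x-60,y-60
    g=cv2.cvtColor(im[y0:y+60,x0:x+60],cv2.COLOR_BGR2GRAY)
    # predicted pixel radius
    s=np.linalg.norm(wrist_w((x+1,y),z,T)-wrist_w((x,y),z,T));r=rad/s
    C=cv2.HoughCircles(cv2.resize(g,None,fx=2,fy=2),cv2.HOUGH_GRADIENT,1,10,param1=120,param2=12,minRadius=int(2*r-5),maxRadius=int(2*r+6))
    C=C[0][:2]/2+[x0,y0,0];print(n,r,C.round(1).tolist(),wrist_w(C[:,:2],z,T).round(4).tolist())
for n,c in (("mould",(201*1.6,138*1.6)),("board",(320,205))):
    im,T=L(n);H,S,V=[k.astype(int) for k in cv2.split(cv2.cvtColor(im,cv2.COLOR_BGR2HSV))]
    m=((H>20)&(H<35)&(S>180)) if n=="mould" else ((V<130)&(S>90)&(H<15))
    cs,_=cv2.findContours(m.astype(np.uint8),cv2.RETR_EXTERNAL,cv2.CHAIN_APPROX_NONE)
    k=[k for k in cs if cv2.pointPolygonTest(k,c,False)>=0][0]
    w=wrist_w(k[:,0],.024 if n=="mould" else .012,T)[:,:2].astype(np.float32)
    print(n,cv2.minAreaRect(w),cv2.minEnclosingCircle(w),cv2.fitEllipse(w))
im,T=L("stand")
w=wrist_w(np.array([(172,106),(207,97),(222,162),(188,172)])*1.6,.014,T)[:,:2].astype(np.float32);print(w,cv2.minAreaRect(w))
cv2.imwrite("pics/stz.png",cv2.resize(im[140:290,250:380],None,fx=4,fy=4))
```

```text
Traceback (most recent call last):
TypeError: 'NoneType' object is not subscriptable
```

Run:
```python
from h import *
L=lambda n:(cv2.imread(f"pics/w_{n}.png"),np.load(f"pics/w_{n}.npy"))
for n,c,z,rad in [("shaker",(198,132),.066,.0255),("cup",(199,141),.062,.029),("cutter",(198,140),.04,.032)]:
    im,T=L(n);x,y=int(c[0]*1.6),int(c[1]*1.6);x0,y0=x-60,y-60
    g=cv2.cvtColor(im[y0:y+60,x0:x+60],cv2.COLOR_BGR2GRAY)
    s=np.linalg.norm(wrist_w((x+1,y),z,T)-wrist_w((x,y),z,T));r=rad/s
    C=cv2.HoughCircles(cv2.GaussianBlur(cv2.resize(g,None,fx=2,fy=2),(0,0),1.5),cv2.HOUGH_GRADIENT,2,10,param1=60,param2=10,minRadius=int(2*r-10),maxRadius=int(2*r+10))
    if C is None: print(n,r,None);continue
    C=C[0][:2]/2+[x0,y0,0];print(n,r,C.round(1).tolist(),wrist_w(C[:,:2],z,T).round(4).tolist())
for n,c in (("mould",(201*1.6,138*1.6)),("board",(320,205))):
    im,T=L(n);H,S,V=[k.astype(int) for k in cv2.split(cv2.cvtColor(im,cv2.COLOR_BGR2HSV))]
    m=((H>20)&(H<35)&(S>180)) if n=="mould" else ((V<130)&(S>90)&(H<15))
    cs,_=cv2.findContours(m.astype(np.uint8),cv2.RETR_EXTERNAL,cv2.CHAIN_APPROX_NONE)
    k=[k for k in cs if cv2.pointPolygonTest(k,c,False)>=0][0]
    w=wrist_w(k[:,0],.024 if n=="mould" else .012,T)[:,:2].astype(np.float32)
    print(n,cv2.minAreaRect(w),cv2.minEnclosingCircle(w),cv2.fitEllipse(w))
im,T=L("stand")
w=wrist_w(np.array([(172,106),(207,97),(222,162),(188,172)])*1.6,.014,T)[:,:2].astype(np.float32);print(w,cv2.minAreaRect(w))
cv2.imwrite("pics/stz.png",cv2.resize(im[140:290,250:380],None,fx=4,fy=4))
```

```text
shaker 32.45896012096928 [[316.5, 216.5, 31.4], [316.5, 211.5, 27.2]] [[0.5144, 0.4308, 0.066], [0.5144, 0.4349, 0.066]]
cup 36.10042620795968 [[318.5, 224.5, 32.5], [315.5, 228.5, 32.7]] [[0.4369, -0.007, 0.062], [0.4345, -0.0103, 0.062]]
cutter 37.02168384684755 [[316.5, 228.5, 33.2], [312.5, 225.5, 37.0]] [[0.5136, -0.4309, 0.04], [0.5102, -0.4282, 0.04]]Traceback (most recent call last):
  File "<stdin>", line 14, in <module>
IndexError: list index out of range
```

Run:
```python
from h import *
L=lambda n:(cv2.imread(f"pics/w_{n}.png"),np.load(f"pics/w_{n}.npy"))
t=[]
for n in ("shaker","cup","cutter","mould","stand"):
    im,T=L(n); c=cv2.resize(im[145:285,255:385],None,fx=2,fy=2,interpolation=cv2.INTER_CUBIC)
    for k in range(0,280,20): cv2.line(c,(0,k),(4,k),(0,0,255),1);
    for k in range(0,260,20): cv2.line(c,(k,0),(k,4),(0,0,255),1)
    t.append(c)
t.append(0*c)
cv2.imwrite("pics/zz.png",np.vstack([np.hstack(t[:3]),np.hstack(t[3:])]))
for n,c in (("mould",(322,221)),("board",(320,205))):
    im,T=L(n);hsv=cv2.cvtColor(im,cv2.COLOR_BGR2HSV);H,S,V=[k.astype(int) for k in cv2.split(hsv)]
    print(n,hsv[c[1],c[0]],hsv[c[1],c[0]-100 if n=="mould" else c[0]-130])
    m=((H>20)&(H<35)&(S>150)&(V>100)) if n=="mould" else ((V<150)&(S>90)&(H<14))
    m=m.astype(np.uint8);m=cv2.morphologyEx(m,cv2.MORPH_OPEN,np.ones((3,3)))
    cs,_=cv2.findContours(m,cv2.RETR_EXTERNAL,cv2.CHAIN_APPROX_NONE)
    ks=[k for k in cs if cv2.pointPolygonTest(k,c,False)>=0]
    if not ks: print("none");continue
    k=ks[0]
    w=wrist_w(k[:,0],.024 if n=="mould" else .012,T)[:,:2].astype(np.float32)
    print(n,cv2.minAreaRect(w),cv2.minEnclosingCircle(w),cv2.fitEllipse(w))
```

```text
mould [ 26 178 241] [ 16 116 203]
mould ((0.43199124932289124, 0.27301424741744995), (0.10505544394254684, 0.05293266475200653), 78.9838638305664) ((0.45138058066368103, 0.2692396640777588), 0.052633363753557205) ((0.43580764532089233, 0.27272477746009827), (0.055141545832157135, 0.1063227504491806), 169.77833557128906)
board [ 11 149 120] [ 15 112 212]
board ((0.6247597932815552, 0.15420544147491455), (0.19583860039710999, 0.19642847776412964), 13.819173812866211) ((0.625262439250946, 0.15413177013397217), 0.09922686219215393) ((0.6246310472488403, 0.15430335700511932), (0.19536322355270386, 0.1963467001914978), 176.69480895996094)
```

View pics/zz.png

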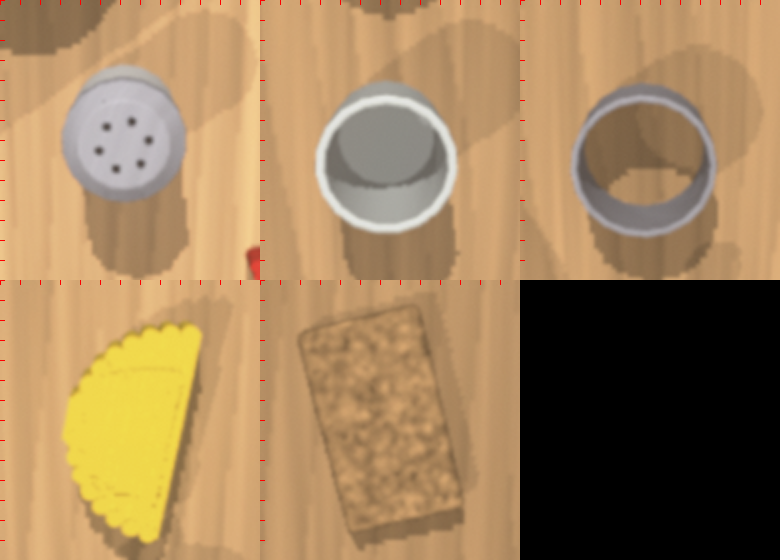

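```bash
cat >> h.py <<'E'
SH=np.array([.6226,-.1583]);TS=np.radians(84.9);BD=np.array([.624,.1535])
def on_sheet(y): return SH+y*np.array([np.cos(TS),np.sin(TS)])
def pick(p,th,z,up=.17):
    go([*p,up],th);movel([*p,z],v=.12);command_gripper(0);wait(.1)
    print("grip",get_grip_width()*.088,get_finger_force(),get_time())
    movel([*p,up],v=.2);print("held",get_finger_force())
def place(p,th,z,up=.19,open_=1.0,lift=True):
    go([*p,up],th);movel([*p,z+.04],v=.2);movel([*p,z],v=.04);wait(.2);command_gripper(open_);wait(.3)
    print("tcp",get_tcp_pos(),get_ft_force(),get_time())
    if lift: movel([*p,up],v=.15)
E
python3 - <<'E'
from h import *
for n,p,z in [("shaker",(317,215.5),.066),("cup",(318,227),.062),("cutter",(317,227.5),.04)]:
    print(n,wrist_w(p,z,np.load(f"pics/w_{n}.npy")).round(4))
T=np.load("pics/w_stand.npy")
w=wrist_w(np.array([(39,55),(158,26),(202,226),(92,248)])/2+[255,145],.016,T)[:,:2].astype(np.float32)
r=cv2.minAreaRect(w);print(w,r)
c=w.mean(0);d=(w[0]+w[1]-w[2]-w[3]);a=np.arctan2(d[1],d[0]);print(c,np.degrees(a))
pick(c,a-np.pi/2,.003)
place(BD,0,.0155)
go([*(BD-[0,.01]),.19],0);wait(.2);im,T=snap("w_st2")
cv2.imwrite("pics/st2.png",cv2.resize(im[90:300,210:430],None,fx=2.5,fy=2.5))
E
```

```text
shaker [[0.5148 0.4316 0.066 ]]
cup [[ 0.4365 -0.0091  0.062 ]]
cutter [[ 0.5141 -0.43    0.04  ]]
[[ 0.4029967  -0.24382275]
 [ 0.45687294 -0.23064433]
 [ 0.4792252  -0.32521823]
 [ 0.42645785 -0.33658192]] ((0.4410611391067505, -0.2843098044395447), (0.055462900549173355, 0.09717944264411926), 13.297662734985352)
[ 0.44138816 -0.28406683] 103.7423
grip 0.05781009604158442 30.00061959028244 10.35
held 29.999825656414032
tcp [0.62400986 0.15352465 0.01550904] [ 0.86738729  0.59839903 -0.57869937] 16.2
```

View pics/st2.png

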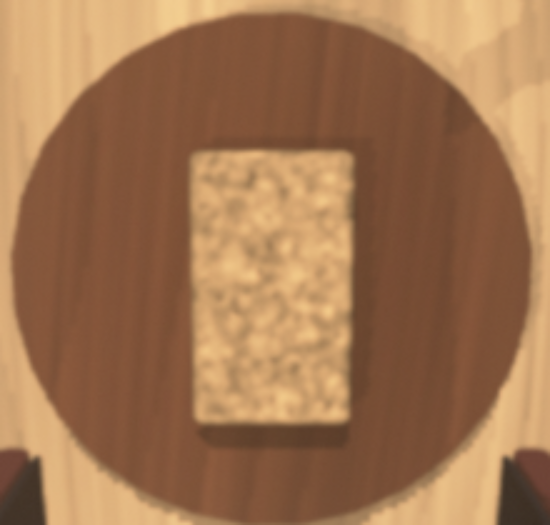

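The stand lies flat and square on the board: its corners are at about (191,151), (353,151), (351,423), (196,423) and the board circle centre at (271,268). Next the cup.

Run:
```python
from h import *
T=np.load("pics/w_st2.npy");f=lambda q,z:wrist_w(np.array(q)/2.5+[210,90],z,T)[:,:2]
w=f([(191,151),(353,151),(351,423),(196,423)],.028);b=f([(12,268),(531,268),(271,12),(271,523)],.012)
c=w.mean(0);print(w,c,b,b[:2].mean(0),b[2:].mean(0))
if np.hypot(*(c-BD))>.008: raise SystemExit("check")
np.save("stand.npy",c)
pick([.4365,-.0091],0,.018)
place(c,0,.0468)
q=c-[0,.01];go([*q,.19],0);wait(.2);im,T=snap("w_cup2")
cv2.imwrite("pics/cup2.png",cv2.resize(im[90:300,210:430],None,fx=2.5,fy=2.5))
cv2.imwrite("pics/side2.png",cv2.resize(read_camera("side")[150:330,260:460,::-1],None,fx=3,fy=3))
```

```text
[[0.59679615 0.20292407]
 [0.65295993 0.20302976]
 [0.65424609 0.10387654]
 [0.59701319 0.10378326]] [0.62525384 0.15340341] [[0.52623237 0.15967403]
 [0.72338629 0.16002291]
 [0.62445056 0.25320411]
 [0.62479245 0.0557538 ]] [0.62480933 0.15984847] [0.6246215  0.15447896]
grip 0.05681972523095765 30.00031810708606 21.0917
held 29.99972222105498
tcp [0.62523817 0.15339889 0.04678877] [-0.14544998 -0.16291329  0.44400154] 25.9667
```

View pics/cup2.png

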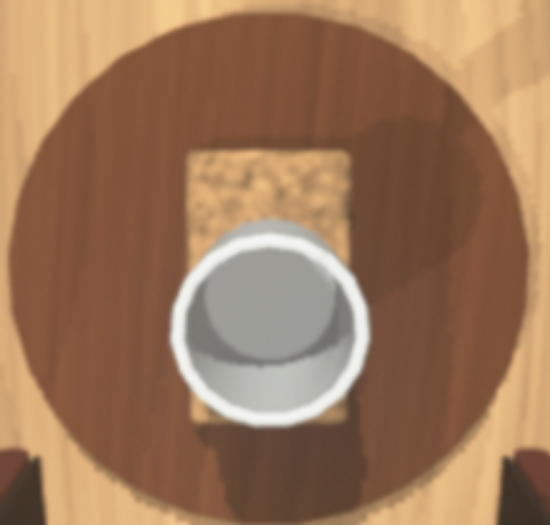

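```bash
python3 - <<'E'
from h import *
T=np.load("pics/w_cup2.npy");f=lambda q,z:wrist_w(np.array(q)/2.5+[210,90],z,T)[:,:2]
print("cup",f([(270,330)],.09),"stand",np.load("stand.npy"),"edge top",f([(188,151),(350,151)],.028).mean(0)-[0,.05])
TH=TS-np.pi/2
pick([.5141,-.43],0,.006); place(on_sheet(.02),TH,.0147)
pick([.5148,.4305],0,.018); place(on_sheet(.095),TH,.0267)
pick([.432,.273],np.radians(-11),.004); place(on_sheet(-.083),TH,.0127)
go([.45,.05,.3],0)
cv2.imwrite("pics/top3.png",read_camera("top")[:,:,::-1]);print(get_time())
q=on_sheet(0)
E
python3 -c "
import cv2
a=cv2.resize(cv2.imread('pics/top3.png')[100:350,120:520],None,fx=2,fy=2)
cv2.imwrite('pics/top3c.png',a)"
```

```text
cup [[0.62553388 0.15354575]] stand [0.62525384 0.15340341] edge top [0.62504278 0.1529248 ]
grip 0.062471972550988665 30.000266963616014 31.8583
held 29.99966308940202
tcp [ 0.62434801 -0.13837765  0.01466603] [ 0.25858022 -0.19385424 -0.00388102] 37.0833
grip 0.05003970598257429 29.986393706540184 42.6833
held 29.983302289219864
tcp [ 0.6310498  -0.06367174  0.02670563] [-0.73051126 -0.30885512 -0.34227854] 48.6
grip 0.05153651438971897 30.00022530555725 53.5833
held 29.999804198741913
tcp [ 0.6152112  -0.24097887  0.01269926] [ 0.07409368  0.07597101 -0.53286694] 59.75
62.4583
```

View pics/top3c.png

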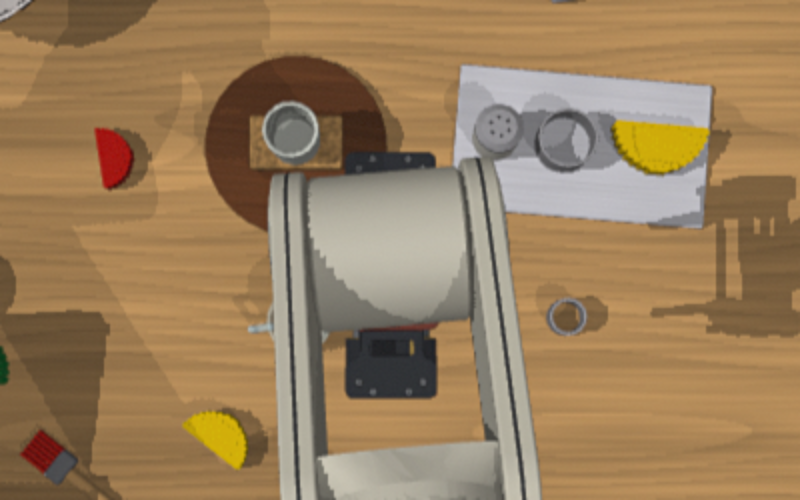

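The top picture shows the shaker at (498,130), ring (566,139) and mould (660,146) all flat and separate on the sheet. The cup is centred on the stand at (291,133), and the small ring and measuring cup have not moved.

```bash
python3 -c "
from station import *
print(get_time(),job_done())"
```

```text
the job is handed in; nothing more can be done
62.4583 None
```

I made up both kits and handed the job in at 62.5 s of robot time; the last top picture showed everything in place, but `job_done()` gave no verdict.

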